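# Make up the red and the blue printing kits and lock up the sun cut

### The arm

A 7-joint arm with a two-finger parallel gripper is mounted at the origin on the work surface. World frame = base frame: x ahead of the robot, y to its left, z up, the work surface at z = 0. Lengths are in m, angles in degrees, forces in N, time in s.
With the tool pointing down it reaches from about 0.425 to 0.95 m from the base axis. Payload 4.7 kg.
Tool frame: the origin (TCP) lies at the centre of the arm's flange, where the gripper is bolted on; the fingertips stand 173 mm ahead of it and the grasp point (between the pads) lies bot.pinch_z ahead of it (bot.pinch_z is the distance from the TCP to the grasp point, in m); z points along the fingers, x is the direction in which the jaws open and shut, and the axes are right-handed (so a half turn about z gives the same grasp; the last joint's range is limited). The gripper opens to 85 mm and grips with 20 to 120 N. Pads are 22 mm wide; open, the fingers measure 114 mm over their backs; the gripper's body (76 mm by 85 mm) begins 54 mm behind the grasp point. The pads swing forward as they close: fully open they stand 13 mm farther back than shut.
Start: joints at [68.589, 26.849, -2.785, 87.806, 1.381, 65.374, -4.715], TCP at [0.228, -0.635, 0.405] pointing down, gripper open.
Joint ranges: [-148.3, 148.3], [-19.14, 114.17], [-79.39, 73.82], [5.75, 140.21], [-59.74, 239.74], [12.07, 113.84], [-152.46, 152.46]. Speed limits (degrees/s): [147.25, 147.25, 180, 180, 180, 180, 180].

### API

Orientations are given as [roll, pitch, yaw] about the fixed x, y, z axes, in that order (R = Rz(yaw) Ry(pitch) Rx(roll)).
In Python, from workcell import bot, grab_frame, calibration, ticket gives the robot as it stands.
- The arm moves only by the shell command python3 -m creep 'ROWS' [OPENING] [FORCE]. ROWS is JSON, a list of rows, each a list of 6 numbers: the shift along the world's x, y, z scaled (see below), then the turn, a rotation vector about the world's x, y, z scaled (see below). A call has 1 to 20 rows; each row is the pose to reach, as a shift and turn from the pose commanded when the call began, turning the shorter way round; what a row does not reach only later rows make up. The controller multiplies each number of a shift by 0.1 m and each number of a turn by 2 pi rad. A row lasts 1/10 s, in which the tool goes at most 50 mm and 8.59 degrees, less where a joint would pass 70% of its speed; a pose out of reach is approached as far as the arm can. A call with a number of a shift or a turn outside -1 to 1 is refused whole. A call with a gripper value outside its range is refused whole. OPENING is the opening, from -1 (shut) to 1 (fully open), so that 0 is half open, set as the call begins (- or left out, the last holds). The fingers move at their own pace and stop on an object; FORCE is the grip in N (left out, the last holds). Time passes only in rows, so rows that repeat a pose let the fingers close. It gives the time, the measured TCP pose, the force and the opening at its end, in the units of the state.
- bot.get_obs(): the state, without advancing time (a new reading comes with each control period).
- grab_frame(name): name is "scene" or "top"; returns the picture (480x640x3 uint8, red, green, blue); there is no depth.
- calibration(name): a dict with "mtx" (3x3 intrinsics, pixels), "R" (3x3) and "t" (3): a world point X has camera coordinates R X + t. Camera axes: x right, y down, z forward; pixel columns grow to the right and rows downward; lengths in m; the calibration is good to about 2 mm. A picture is of the moment at which its call begins. calibration takes no time and is no camera call.
- ticket.sign_off(): hands the job in, once; it reports no verdict.
The state is a dict: "time_s": time; "q": joint angles; "joint_velocities": joint speeds; "joint_efforts": joint torques, N m; "position": TCP position; "tcp_rot": TCP orientation; "force": force on the tool from outside, world axes, zero at the start; "moment": the same for the moment, N m; "finger_gap": opening from 0.0 (shut) to 1.0 (fully open).
Only numpy, scipy, OpenCV 4.12 (cv2) and the standard library are available. Lean on these libraries where they do the work, as an engineer would, in place of code of your own. Each camera call takes 0.05 s, during which the arm holds its last target. There are 200 camera calls.

### The job

Make up two printing kits from the stock on the table. Steel galley: lay the sun cut picture up in the bay beside the slanted wooden stick, close to the closed head end, with its 70 mm length across the galley, stand the red ink tin on the bare floor towards the open foot end, and drive the wooden wedge, thin end first and lying flat, from the foot side into the gap between cut and stick, its sloping side against the stick, until the cut is jammed tight against the opposite rim. Wooden tray: put the wave cut, picture up, in the large compartment and stand the blue ink tin in the small one; leave the heart cut and the black tin where they are.

Things in the scene. Friction and masses are not known exactly. Their poses are not given: they have to be found in the camera images.
- galley: Steel galley, fixed. Origin: underside centre; x across, y towards closed head, z up. mm: inner x -62..62, y -100 (open foot)..100; floor 2 thick; rims 3 thick, tops at z 10. Fixed wood along +x rim, y 25..100, up to z 18: side-stick whose face slopes from x 21.5 (y 100) to x 30.9 (y 25). Sun cut's bay: from the -x rim to this stick. Cut on the -x rim ends at x 8; wedge pushes it there.
- tray: Open oak job tray with plywood floor, fixed. Origin: underside centre; x across, y along, z up. mm: floor 4 thick; walls 6 thick, tops at z 22 (divider 18); inner x -56..56. Large compartment: y -10..100 (centre 45). Small compartment: y -100..-16 (centre -58).
- sun_cut: mounted printing cut: pale wood block 70 mm long (its x axis), 56 mm wide (its y axis), 22 mm thick, with a red sun (disc with rays) raised 1.5 mm on its top face; about 0.14 kg. Lies flat on the table, picture up. Origin at the centre of the underside, z up.
- wave_cut: mounted printing cut: pale wood block 70 mm long (its x axis), 56 mm wide (its y axis), 22 mm thick, with three blue wavy lines raised 1.5 mm on its top face; about 0.14 kg. Lies flat on the table, picture up. Origin at the centre of the underside, z up.
- red_tin: closed ink tin with a red lid and label band, a cylinder 54 mm in diameter and 42 mm tall, about 0.22 kg, standing upright. Origin at the centre of the underside, z up.
- blue_tin: closed ink tin with a blue lid and label band, a cylinder 54 mm in diameter and 42 mm tall, about 0.22 kg, standing upright. Origin at the centre of the underside, z up.
- wedge: Brown wood wedge lying flat, 50 g; mm: 120 long (x), 20 high. Origin: underside centre of its 120 x 26 outline, z up. Thin end x 60. Side y 13 straight, nose bevelled 7 over its last 14; other side slopes from y -3 (x 60) to y -13 (x -20). Butt x -60..-20 parallel, 26 thick: grip there. Jams with origin near galley x 21, y 20 (to 30 if pushed hard), straight side on cut, by a 15-20 N push; then stays.
- heart_cut: mounted printing cut: pale wood block 70 mm long (its x axis), 56 mm wide (its y axis), 22 mm thick, with a black heart raised 1.5 mm on its top face; about 0.14 kg. Lies flat on the table, picture up. Origin at the centre of the underside, z up. Not needed: leave it alone.
- black_tin: closed ink tin with a black lid and label band, a cylinder 54 mm in diameter and 42 mm tall, about 0.22 kg, standing upright. Origin at the centre of the underside, z up. Not needed: leave it alone.

How it is judged (in metres and radians):
At the end, for the whole second after the job is handed in: Sun cut flat, within 3 mm of the -x rim, 27 mm of the head, square to 4 deg; wedge flat, at most 12 mm short of its nominal jam, pressing the cut (over 0.5 N); red tin upright on the galley floor towards the foot; wave cut flat in the large, blue tin upright in the small compartment; all at rest (x of sun_cut in the frame of galley between -0.03 and -0.024 m and y of sun_cut in the frame of galley between 0.0445 and 0.0775 m and z of sun_cut in the frame of galley between -0.001 and 0.005 m and angle between each of sun_cut, wedge, red_tin, wave_cut, blue_tin's own z axis and vertical below 0.08 rad and angle between the x axis of sun_cut and the x axis of galley, either way round below 0.07 rad and linear speed of each of sun_cut, wedge, red_tin, wave_cut, blue_tin below 0.02 m/s and x of wedge in the frame of galley between 0.017 and 0.025 m and y of wedge in the frame of galley between 0.008 and 0.04 m and z of wedge in the frame of galley between -0.001 and 0.005 m and angle between the x axis of wedge and the y axis of galley, either way round below 0.07 rad and contact force between wedge and sun_cut above 0.5 N and x of red_tin in the frame of galley between -0.038 and 0.038 m and y of red_tin in the frame of galley between -0.079 and 0.003 m and z of red_tin in the frame of galley between -0.001 and 0.005 m and x of wave_cut in the frame of tray between -0.032 and 0.032 m and y of wave_cut in the frame of tray between 0.013 and 0.077 m and z of wave_cut in the frame of tray between 0.001 and 0.007 m and x of blue_tin in the frame of tray between -0.034 and 0.034 m and y of blue_tin in the frame of tray between -0.078 and -0.038 m and z of blue_tin in the frame of tray between 0.001 and 0.007 m); the robot touches nothing.
It fails at once if the heart cut or the black tin is disturbed (moved more than 25 mm) (distance of any of heart_cut, black_tin from where it was at the start of the episode above 0.025 m).
It also fails if it takes over 131 s, if anything falls off the work surface, if the arm or the gripper's body presses on something with over 40 N, if the wrist force passes 120 N, or if a joint passes its speed limit or range.

## Working session

There is one attempt and no reset: what is moved stays moved. The work goes in short steps, Python scripts to look and compute and a shell command to move; the robot and the scene stay as the last step left them, time stands still between calls to the robot, and variables do not carry over. Pictures are saved under pics/ and viewed, about 12 in all and at most 16, crops included, and the job is handed in when it is done.

```bash
ls; mkdir -p pics
python3 - <<'E'
from workcell import bot, grab_frame, calibration
import cv2
print(bot.pinch_z, bot.get_obs())
for n in("scene","top"):
    im=grab_frame(n); cv2.imwrite(f"pics/{n}0.png",im[:,:,::-1])
    c=calibration(n); print(n,c)
E
```

```text
pics
0.1547 {'time_s': 0.0, 'q': array([68.5884684 , 26.89960901, -2.78436778, 87.87517149,  1.38010101,
       65.3713491 , -4.71597173]), 'joint_velocities': array([ 0.07473015, -0.07790801,  0.05818708, -0.02857483,  0.0233029 ,
       -0.02346409,  0.05780117]), 'joint_efforts': array([-4.50240286e-04, -5.10305715e+01, -4.67713655e-02, -2.37704372e+01,
        1.06838899e-02,  7.53640314e-03, -9.76440475e-06]), 'position': array([ 0.22810094, -0.63503889,  0.40362326]), 'tcp_rot': array([ 1.79996670e+02,  1.12559547e-01, -7.02432451e+01]), 'force': array([-0.1552537 , -0.22195401, -1.34739799]), 'moment': array([0.00901528, 0.01770462, 0.01698298]), 'finger_gap': 0.999023370079414}
scene {'mtx': array([[504.4805072 ,   0.        , 319.62336847],
       [  0.        , 504.4805072 , 237.27628873],
       [  0.        ,   0.        ,   1.        ]]), 'R': array([[-0.75999429,  0.64992834,  0.00135161],
       [ 0.42653702,  0.50033841, -0.75347704],
       [-0.49038235, -0.57206173, -0.65747283]]), 't': array([ 0.42139051, -0.21104947,  1.34505363])}
top {'mtx': array([[433.43219   ,   0.        , 320.86167615],
       [  0.        , 433.43219   , 237.87841558],
       [  0.        ,   0.        ,   1.        ]]), 'R': array([[-0.02698027, -0.99960758, -0.00753314],
       [-0.99727864,  0.0274331 , -0.06843051],
       [ 0.06861032,  0.00566637, -0.99762744]]), 't': array([0.02595116, 0.54298243, 0.87818828])}
```

View pics/top0.png

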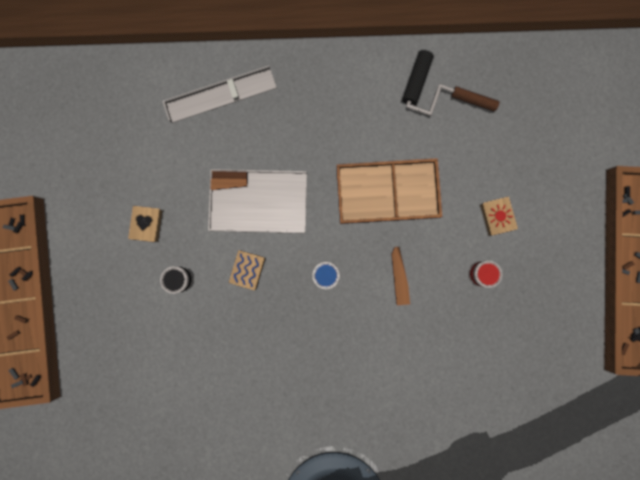

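View pics/scene0.png

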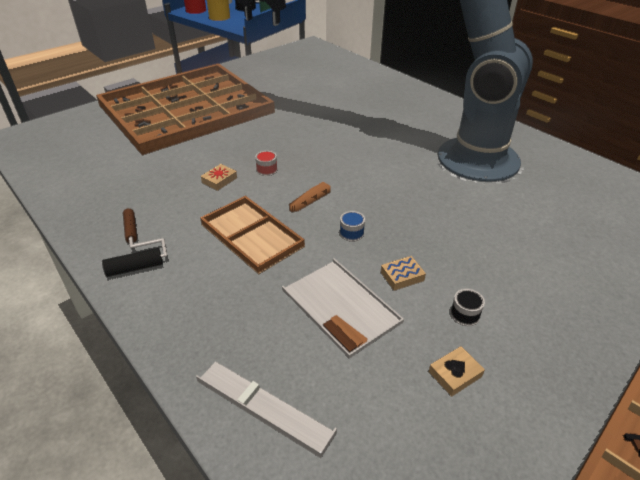

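The top view shows everything. The galley (210–306, 170–232) has its stick at the upper left, so the head points to world +y. The tray's large compartment is on the left. The wedge is at (400, 275), the sun cut at (500, 216), and the tins and the wave cut are in the row nearest the robot. Next I'll measure with colour masks.

```bash
cat > h.py <<'E'
import numpy as np, cv2
from workcell import bot, grab_frame, calibration
def ray(n,px,z):
    c=calibration(n); px=np.atleast_2d(np.asarray(px,float))
    d=np.c_[px,np.ones(len(px))]@np.linalg.inv(c["mtx"]).T@c["R"]; o=-c["R"].T@c["t"]
    return (o+d*((z-o[2])/d[:,2:]))[:,:2]
def proj(n,X):
    c=calibration(n); p=(np.atleast_2d(X)@c["R"].T+c["t"])@c["mtx"].T; return p[:,:2]/p[:,2:]
def blobs(mask,amin=60):
    k,l,s,c=cv2.connectedComponentsWithStats(mask.astype(np.uint8))
    return [(s[i],c[i],np.argwhere(l==i)[:,::-1].astype(np.float32)) for i in range(1,k) if s[i][4]>amin]
E
python3 - <<'E'
from h import *
im=grab_frame("top"); hsv=cv2.cvtColor(im,cv2.COLOR_RGB2HSV); H,S,V=[hsv[...,i].astype(int) for i in range(3)]
roi=np.zeros(H.shape,bool); roi[150:320,110:540]=1
print("table",hsv[330,250])
def rep(name,m,z,amin=40):
    for s,c,p in blobs(m&roi,amin):
        w=ray("top",p,z); r=cv2.minAreaRect((w*1000).astype(np.float32)); print(name,c.round(1),s[4],"cen",(w.mean(0)*1000).round(1),"rect",np.round(r[0],1),np.round(r[1],1),round(r[2],1))
rep("blue",(H>100)&(H<130)&(S>140),.042,200)
rep("red",((H<4)|(H>174))&(S>150),.042)
rep("wood",(H>4)&(H<25)&(S>70),.022,150)
rep("dark",(V<45),.042)
rep("steel",(V>125)&(S<60),.010,60)
cv2.imwrite("pics/top_big.png",cv2.resize(im[150:320,195:525],None,fx=2.4,fy=2.4,interpolation=cv2.INTER_CUBIC)[:,:,::-1])
E
```

```text
table [ 10   7 113]
blue [325.5 275.1] 271 cen [466.9   3.7] rect [467.1   3.7] [34.1 35.9] 88.5
red [500.1 215.5] 71 cen [ 577.2 -351.4] rect [ 577.1 -351.3] [16.1 18.3] 86.9
red [488.3 273.8] 319 cen [ 460.8 -321.5] rect [ 461.3 -321.9] [37.9 38.1] 87.0
wood [388.8 190.6] 6069 cen [ 637.8 -132.4] rect [ 638.  -132.3] [124.9 211.7] 2.0
wood [227.7 179.6] 587 cen [670.4 201.9] rect [669.5 201.2] [75.1 38. ] 88.4
wood [498.7 215.9] 902 cen [ 578.7 -356.8] rect [ 578.8 -357. ] [69.9 60.4] 12.2
wood [144.8 223.8] 855 cen [582.5 375.1] rect [583.2 375.5] [60.9 69.8] 81.8
wood [399.8 278.5] 683 cen [ 455.6 -148. ] rect [ 461.7 -148.9] [118.   27.8] 3.5
wood [247.  269.8] 616 cen [481.7 164.6] rect [481.7 165.6] [57.3 70. ] 72.0
dark [143.3 221.6] 88 cen [584.9 369.9] rect [583.5 369.5] [24.8 19.9] 81.3
dark [173.3 279.6] 244 cen [466.2 309.4] rect [466.3 309. ] [34.5 33.7] 44.3
dark [189.  277.9] 47 cen [468.8 277.7] rect [467.9 278.2] [34.1  9.4] 3.3
steel [216.6 170.5] 61 cen [693.  227.8] rect [693.1 224.7] [20.5 51.8] 24.3
steel [261.3 203.7] 5557 cen [619.7 134.5] rect [626.7 143.3] [209.3 136. ] 87.0
steel [325.5 275.2] 317 cen [466.1   3.8] rect [466.6   3.7] [60.2 58. ] 88.5
steel [489.8 273.6] 190 cen [ 460.3 -336.7] rect [ 460.1 -334.4] [56.2 56.2] 42.6
steel [171.2 280. ] 221 cen [464.9 324.9] rect [465.3 322.7] [56.5 56.7] 44.0
```

View pics/top_big.png

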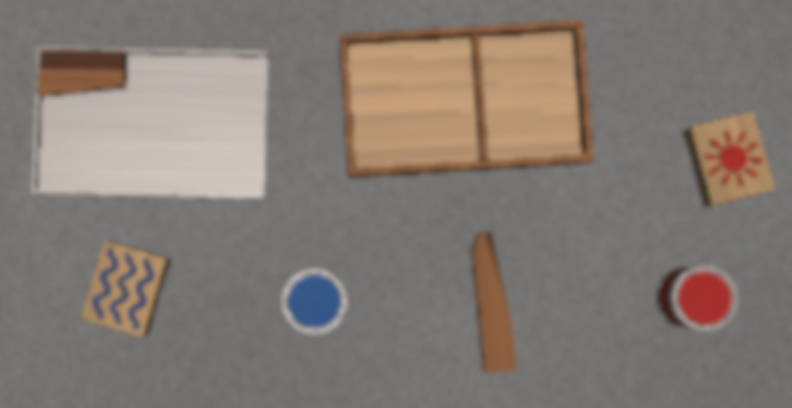

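Run:
```python
from h import *
im=grab_frame("scene"); top=grab_frame("top")
print("cam", (-calibration("top")["R"].T@calibration("top")["t"]).round(3))
def quad(n,img,box,m,z):
    x0,y0,x1,y1=box; roi=np.zeros(m.shape,bool); roi[y0:y1,x0:x1]=1
    p=max(blobs(m&roi,100),key=lambda b:b[0][4])[2]
    h=cv2.convexHull(p); 
    e=1
    while len(q:=cv2.approxPolyDP(h,e,True))>4: e+=.3
    q=q.reshape(-1,2).astype(float); w=ray(n,q,z)*1000
    print(n,q.tolist(),w.round(1).tolist(),"mean",w.mean(0).round(1),"sides",np.linalg.norm(w-np.roll(w,-1,0),axis=1).round(0))
    d=np.roll(w,-1,0)-w; print("   dirs",np.degrees(np.arctan2(d[:,1],d[:,0])).round(1))
def hs(i):
    h=cv2.cvtColor(i,cv2.COLOR_RGB2HSV).astype(int); return h[...,0],h[...,1],h[...,2]
H,S,V=hs(top); wood=(H>4)&(H<25)&(S>70)
quad("top",top,(195,160,320,245),(V>128)|wood,.010)
quad("top",top,(325,150,450,230),wood|((V<60)&(S>60)),.022)
quad("top",top,(480,190,525,240),wood|((H<4)|(H>174))&(S>100),.022)
quad("top",top,(225,245,270,295),wood|((H>100)&(H<130)&(S>50)),.022)
H,S,V=hs(im); print("scene table",H[380,200],S[380,200],V[380,200])
cv2.imwrite("pics/sc_big.png",cv2.resize(im[150:380,180:480],None,fx=2.6,fy=2.6,interpolation=cv2.INTER_CUBIC)[:,:,::-1])
for nm,c,z in(("sun",(500.1,215.5),.0235),("blue",(325.5,275.1),.042),("red",(488.3,273.8),.042)):
    print(nm,ray("top",c,z)*1000)
H,S,V=hs(im)
for nm,m,z in(("blue",(H>100)&(H<130)&(S>140),.042),("red",((H<4)|(H>174))&(S>150),.0235)):
    for s,c,p in blobs(m,40): 
        if c[1]>140: print("scene",nm,c.round(1),s,(ray("scene",c,z)*1000).round(1))
```

```text
cam [0.482 0.006 0.913]
top [[305.0, 171.0], [303.0, 233.0], [207.0, 230.0], [210.0, 169.0]] [[686.6, 40.9], [555.3, 48.3], [567.2, 249.3], [696.6, 241.8]] mean [626.4 145.1] sides [131. 201. 130. 201.]
   dirs [176.8  86.6  -3.3 -92.9]
top [[441.0, 216.0], [341.0, 223.0], [337.0, 165.0], [435.0, 158.0]] [[581.7, -238.0], [572.9, -31.3], [694.6, -26.6], [703.5, -231.1]] mean [ 638.2 -131.8] sides [207. 122. 205. 122.]
   dirs [  92.4    2.2  -87.5 -176.8]
top [[516.0, 228.0], [489.0, 234.0], [481.0, 205.0], [508.0, 197.0]] [[552.6, -390.8], [541.7, -334.8], [602.2, -321.5], [617.3, -378.1]] mean [ 578.5 -356.3] sides [57. 62. 59. 66.]
   dirs [ 101.    12.4  -75.1 -168.8]
top [[264.0, 258.0], [254.0, 289.0], [229.0, 281.0], [238.0, 251.0]] [[505.0, 129.2], [442.1, 150.8], [459.8, 201.9], [520.9, 182.5]] mean [482.  166.1] sides [66. 54. 64. 56.]
   dirs [ 161.    70.9  -17.6 -106.6]
scene table 15 26 97
sun [[ 579.178324   -359.04910088]]
blue [[466.91151767   3.74636156]]
red [[ 460.76450131 -321.49634655]]
scene blue [352.1 218.4] [343 213  19  12 169] [[467.5   5.6]]
scene blue [351.4 233.6] [341 229  22   9 123] [[503.   41.1]]
scene red [265.5 155.7] [258 152  16   8 106] [[ 444.4 -344.8]]
```

View pics/sc_big.png

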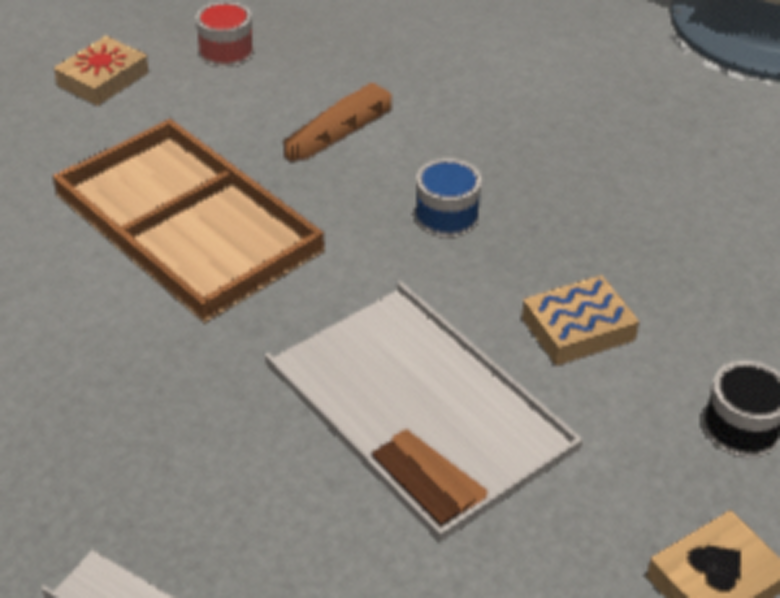

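Both views agree. Galley origin is about (626, 144) with yaw −3.2°, tray (638, −132) with yaw +2.3°, and sun cut (579, −358) at 12.5°. I'll cross-check the galley in the scene view and move above the sun cut.

```bash
python3 - <<'E'
from h import *
q=ray("scene",[(333.8,259.2),(403,319.2),(349,356),(283,287.3)],.010)*1000; print("galley scene",q.round(0).tolist(),q.mean(0))
q=ray("scene",[(180+x/2.6,150+y/2.6) for x,y in((170,122),(323,234),(205,307),(55,180))],.022)*1000; print("tray scene",q.round(0).tolist(),q.mean(0))
print("red",ray("scene",(265.5,155.7),.042)*1000)
w=ray("top",[(195+x/2.4,150+y/2.4) for x,y in((484,370),(516,370),(473,250),(480,233),(491,233))],.020)*1000; print("wedge",w.round(0).tolist())
w=ray("scene",[(180+x/2.6,150+y/2.6) for x,y in((372,84),(392,92),(286,138),(300,142))],.020)*1000; print("wedge scene",w.round(0).tolist())
E
python3 -m creep '[[0.88,0.69,-0.26,0,0,-0.0203],[0.88,0.69,-0.26,0,0,-0.0203],[0.88,0.69,-0.26,0,0,-0.0203]]' 1 40
python3 -m creep '[[0.88,0.69,-0.26,0,0,0],[0.88,0.69,-0.26,0,0,0],[0.88,0.69,-0.26,0,0,0]]'
python3 -m creep '[[0.88,0.69,-0.26,0,0,0],[0.88,0.69,-0.26,0,0,0],[0.88,0.69,-0.26,0,0,0]]'
python3 -m creep '[[0.87,0.69,-0.27,0,0,0],[0.87,0.69,-0.27,0,0,0],[0.87,0.69,-0.27,0,0,0],[0.87,0.69,-0.27,0,0,0],[0.87,0.69,-0.27,0,0,0],[0.87,0.69,-0.27,0,0,0]]'
```

```text
galley scene [[559.0, 50.0], [569.0, 250.0], [698.0, 245.0], [686.0, 45.0]] [628.03025038 147.40457295]
tray scene [[584.0, -231.0], [576.0, -25.0], [698.0, -18.0], [705.0, -226.0]] [ 640.86238207 -124.98207404]
red [[ 460.9775576  -319.76059195]]
wedge [[404.0, -140.0], [403.0, -167.0], [506.0, -135.0], [520.0, -141.0], [520.0, -150.0]]
wedge scene [[406.0, -161.0], [400.0, -139.0], [518.0, -147.0], [512.0, -135.0]]
time_s: 0.55
position: [0.3217, -0.5618, 0.3773]
tcp_rot: [-179.8, 0.2, -77.1]
force: [1.7, 0.2, 0.2]
finger_gap: 1.002
time_s: 0.85
position: [0.4093, -0.4922, 0.3515]
tcp_rot: [-179.8, 0.2, -77.0]
force: [-1.2, 0.7, -0.6]
finger_gap: 0.999
time_s: 1.15
position: [0.4967, -0.4232, 0.3255]
tcp_rot: [-179.9, 0.2, -77.1]
force: [-1.1, 1.1, 0.3]
finger_gap: 0.999
time_s: 1.75
position: [0.5773, -0.362, 0.3003]
tcp_rot: [179.9, -0.1, -77.8]
force: [1.0, 0.0, 0.3]
finger_gap: 1.001
```

```bash
python3 -m creep '[[0,0,-0.4,0,0,0],[0,0,-0.8,0,0,0],[0,0,-0.8,0,0,0],[0,0,-0.8,0,0,0]]'
python3 -m creep '[[0,0,-0.2,0,0,0],[0,0,-0.35,0,0,0],[0,0,-0.44,0,0,0],[0,0,-0.44,0,0,0],[0,0,-0.44,0,0,0]]'
python3 - <<'E'
from h import *
im=grab_frame("scene"); 
cv2.imwrite("pics/sun.png",cv2.resize(im[80:230,140:340],None,fx=3,fy=3,interpolation=cv2.INTER_CUBIC)[:,:,::-1])
E
```

```text
time_s: 2.15
position: [0.5782, -0.3608, 0.2202]
tcp_rot: [180.0, -0.0, -77.7]
force: [1.2, 0.4, 1.3]
finger_gap: 1.001
time_s: 2.65
position: [0.5794, -0.3595, 0.1764]
tcp_rot: [-180.0, -0.0, -77.6]
force: [-0.2, -0.1, -0.8]
finger_gap: 1.0
```

View pics/sun.png

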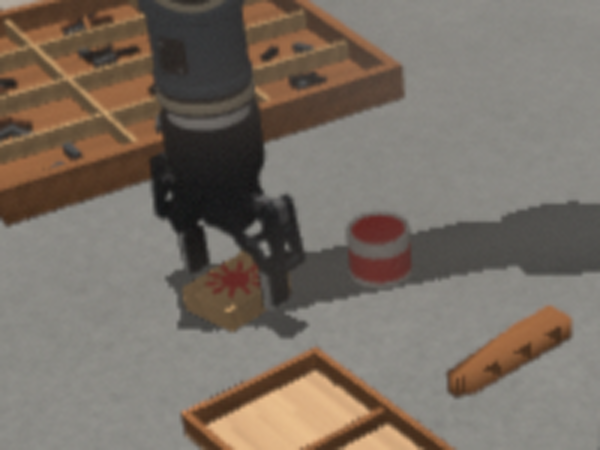

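The fingers straddle the sun cut. I'll grip, lift and carry it to the galley.

```bash
python3 -m creep '[[0,0,0,0,0,0],[0,0,0,0,0,0],[0,0,0,0,0,0],[0,0,0,0,0,0],[0,0,0,0,0,0],[0,0,0,0,0,0],[0,0,0.1,0,0,0],[0,0,0.5,0,0,0],[0,0,1,0,0,0],[0,0,1,0,0,0],[0,0,1,0,0,0]]' -1 60
python3 -m creep '[[0.044,0.46,0,0,0,-0.0433],[0.044,0.93,0,0,0,-0.0433],[0.044,0.93,0,0,0,-0.0433]]'
python3 -m creep '[[0.044,0.46,0,0,0,0],[0.044,0.93,0,0,0,0]]'
python3 -m creep '[[0.044,0.46,0,0,0,0],[0.044,0.93,0,0,0,0]]'
python3 -m creep '[[0.044,0.46,0,0,0,0],[0.044,0.93,0,0,0,0]]'
python3 -m creep '[[0.044,0.46,0,0,0,0],[0.044,0.93,0,0,0,0]]'
python3 -m creep '[[0.044,0.46,0,0,0,0],[0.044,0.93,0,0,0,0],[0.044,0.93,0,0,0,0],[0.044,0.93,0,0,0,0],[0.044,0.93,0,0,0,0]]'
python3 -m creep '[[0,0,-0.3,0,0,0],[0,0,-0.6,0,0,0],[0,0,-0.6,0,0,0],[0,0,-0.6,0,0,0],[0,0,-0.6,0,0,0],[0,0,-0.6,0,0,0]]'
python3 - <<'E'
from h import *
a,b=grab_frame("scene"),grab_frame("top")
f=lambda i:cv2.resize(i,(400,400),interpolation=cv2.INTER_CUBIC)
cv2.imwrite("pics/gal.png",np.hstack([f(a[240:390,270:420]),f(b[130:260,190:320])])[:,:,::-1])
E
```

```text
time_s: 3.8
position: [0.5792, -0.3593, 0.2772]
tcp_rot: [-179.9, -0.1, -77.6]
force: [-1.3, -0.0, -3.1]
finger_gap: 0.636
time_s: 4.1
position: [0.5844, -0.2567, 0.2734]
tcp_rot: [179.7, 0.5, -92.6]
force: [0.7, 0.8, -1.7]
finger_gap: 0.644
time_s: 4.3
position: [0.5872, -0.1732, 0.2738]
tcp_rot: [179.8, -0.0, -93.3]
force: [0.5, 0.5, -2.3]
finger_gap: 0.644
time_s: 4.5
position: [0.5917, -0.0785, 0.2739]
tcp_rot: [179.8, 0.0, -93.1]
force: [0.6, 0.2, -1.3]
finger_gap: 0.638
time_s: 4.7
position: [0.5961, 0.0143, 0.274]
tcp_rot: [179.8, -0.0, -93.1]
force: [0.7, -0.2, -1.6]
finger_gap: 0.64
time_s: 4.9
position: [0.6005, 0.1072, 0.2739]
tcp_rot: [179.8, -0.1, -93.1]
force: [0.0, 0.3, -1.2]
finger_gap: 0.636
time_s: 5.4
position: [0.6053, 0.197, 0.2742]
tcp_rot: [179.9, -0.1, -93.2]
force: [-0.1, -0.8, -1.9]
finger_gap: 0.635
time_s: 6.0
position: [0.6063, 0.1986, 0.2175]
tcp_rot: [-179.8, 0.1, -93.2]
force: [-0.4, -0.2, -1.3]
finger_gap: 0.64
```

View pics/gal.png

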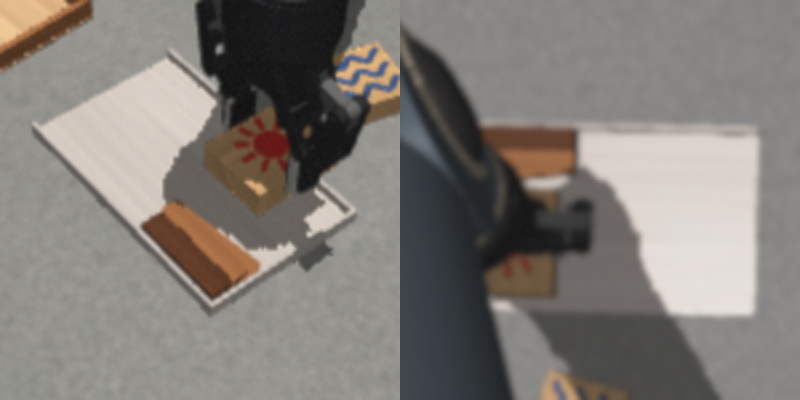

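The cut is held level above the bay. I'll check its centre from the disc and edges.

Run:
```python
from h import *
im=grab_frame("scene");h=cv2.cvtColor(im,cv2.COLOR_RGB2HSV).astype(int)
m=((h[...,0]<5)|(h[...,0]>172))&(h[...,1]>130); m[:250]=0;m[340:]=0;m[:,:330]=0;m[:,420:]=0
er=cv2.morphologyEx(m.astype(np.uint8),cv2.MORPH_OPEN,np.ones((3,3)))
for s,c,p in blobs(er,8): print(c,s[4],ray("scene",c,.0645)*1000)
print("robot edge",ray("top",[(236,226.5),(236,191.8)],.0625)*1000, "foot edge",ray("top",(240.4,215),.0625)*1000)
```

```text
[371.79807692 293.67307692] 104 [[605.73129261 201.49295838]]
robot edge [[567.59352688 177.79075214]
 [636.7732134  176.8521616 ]] foot edge [[590.19274283 168.76828247]]
```

```bash
python3 -m creep '[[0.03,0,0,0,0,0],[0.03,0,-0.15,0,0,0],[0.03,0,-0.3,0,0,0],[0.03,0,-0.34,0,0,0],[0.03,0,-0.36,0,0,0],[0.03,0,-0.36,0,0,0]]'
python3 -m creep '[[0,0,-0.01,0,0,0],[0,0,-0.02,0,0,0],[0,0,-0.02,0,0,0]]'
python3 -m creep '[[0,0,-0.01,0,0,0],[0,0,-0.01,0,0,0],[0,0,-0.01,0,0,0]]'
python3 -m creep '[[-0.02,0,0,0,0,0],[-0.04,0,0,0,0,0],[-0.04,0,0,0,0,0]]'
python3 -m creep '[[-0.01,0,0,0,0,0],[-0.02,0,0,0,0,0],[-0.02,0,0,0,0,0]]'
```

```text
time_s: 6.75
position: [0.6081, 0.1986, 0.179]
tcp_rot: [179.9, -0.1, -93.1]
force: [-0.7, 0.3, -1.9]
finger_gap: 0.635
time_s: 7.05
position: [0.6084, 0.1987, 0.1788]
tcp_rot: [180.0, -0.0, -93.1]
force: [-4.2, -1.5, 9.8]
finger_gap: 0.639
time_s: 7.35
position: [0.6084, 0.1988, 0.1787]
tcp_rot: [180.0, -0.0, -93.1]
force: [-6.4, -2.3, 15.6]
finger_gap: 0.638
time_s: 7.65
position: [0.6067, 0.1986, 0.1788]
tcp_rot: [-179.6, 0.1, -93.1]
force: [2.2, -0.2, 7.5]
finger_gap: 0.638
time_s: 7.95
position: [0.6052, 0.1988, 0.1788]
tcp_rot: [-179.5, 0.1, -93.1]
force: [4.0, -0.0, 5.6]
finger_gap: 0.635
```

```bash
python3 -m creep '[[-0.01,0,0.02,0,0,0],[-0.01,0,0.02,0,0,0],[-0.01,0,0.02,0,0,0]]'
python3 -m creep '[[-0.01,0,0,0,0,0],[-0.01,0,0,0,0,0],[-0.01,0,0,0,0,0]]'
python3 -m creep '[[-0.01,0,0,0,0,0],[-0.01,0,0,0,0,0],[-0.01,0,0,0,0,0]]'
```

```text
time_s: 8.25
position: [0.6027, 0.1988, 0.1792]
tcp_rot: [-179.8, 0.1, -93.1]
force: [5.6, 0.4, 0.9]
finger_gap: 0.638
time_s: 8.55
position: [0.6023, 0.1987, 0.1793]
tcp_rot: [-179.7, 0.1, -93.1]
force: [8.0, 0.2, -0.7]
finger_gap: 0.641
time_s: 8.85
position: [0.6019, 0.1987, 0.1795]
tcp_rot: [-179.6, 0.1, -93.1]
force: [8.9, 0.4, -1.5]
finger_gap: 0.637
```

The cut is seated against the −x rim with a steady 9 N reaction. I'll release it gently, lift, and look.

```bash
python3 -m creep '[[0.02,0,0,0,0,0],[0.02,0,0,0,0,0],[0.02,0,0,0,0,0],[0.02,0,0,0,0,0],[0.02,0,0.2,0,0,0],[0.02,0,0.6,0,0,0],[0.02,0,1,0,0,0],[0.02,0,1,0,0,0]]' 0.44
python3 -m creep '[[-0.3,-0.4,0,0,0,0],[-0.6,-0.8,0,0,0,0],[-0.6,-0.8,0,0,0,0]]' 1
python3 -m creep '[[-0.3,-0.4,0,0,0,0],[-0.6,-0.8,0,0,0,0],[-0.6,-0.8,0,0,0,0]]'
python3 -m creep '[[0,-0.5,0,0,0,0],[0,-1,0,0,0,0],[0,-1,0,0,0,0]]'
python3 -m creep '[[-0.5,-0.4,0,0,0,0.02],[-0.5,-0.8,0,0,0,0.02],[-0.5,-0.8,0,0,0,0.02],[-0.5,-0.8,0,0,0,0.02]]'
python3 - <<'E'
from h import *
a,b=grab_frame("scene"),grab_frame("top")
f=lambda i:cv2.resize(i,(400,400),interpolation=cv2.INTER_CUBIC)
cv2.imwrite("pics/gal2.png",np.hstack([f(a[240:390,270:420]),f(b[130:260,190:320])])[:,:,::-1])
E
```

```text
time_s: 9.65
position: [0.6032, 0.1996, 0.2847]
tcp_rot: [-179.4, 0.3, -93.1]
force: [1.2, 0.4, -0.2]
finger_gap: 0.722
time_s: 9.95
position: [0.5374, 0.1126, 0.2771]
tcp_rot: [179.6, -0.4, -93.5]
force: [0.7, -0.4, -0.4]
finger_gap: 0.999
time_s: 10.25
position: [0.4775, 0.0336, 0.2775]
tcp_rot: [179.6, -0.2, -93.6]
force: [0.7, -0.0, -0.4]
finger_gap: 0.998
time_s: 10.55
position: [0.4812, -0.0677, 0.2785]
tcp_rot: [180.0, -0.2, -93.8]
force: [-0.0, 1.5, -0.4]
finger_gap: 1.0
time_s: 10.95
position: [0.4317, -0.1418, 0.2786]
tcp_rot: [-180.0, 0.0, -86.1]
force: [0.9, 0.1, 0.6]
finger_gap: 1.003
```

View pics/gal2.png

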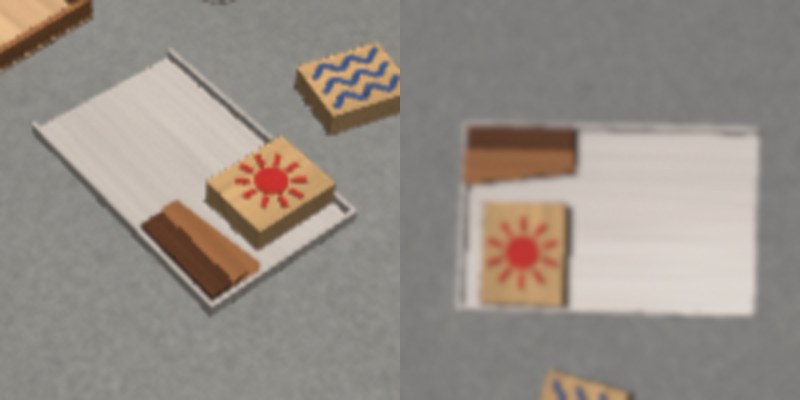

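The sun cut lies flat and square on the −x rim. Next is the wedge. I'll settle over the butt and measure the cut at its new place.

```bash
python3 -m creep '[[0,-0.08,-0.3,0,0,-0.0014],[0,-0.08,-0.6,0,0,-0.0014],[0,-0.08,-0.6,0,0,-0.0014],[0,-0.08,-0.6,0,0,-0.0014],[0,-0.08,-0.6,0,0,-0.0014],[0,-0.08,-0.6,0,0,-0.0014]]'
python3 - <<'E'
from h import *
for n in("top","scene"):
    im=grab_frame(n);h=cv2.cvtColor(im,cv2.COLOR_RGB2HSV).astype(int)
    m=((h[...,0]<5)|(h[...,0]>172))&(h[...,1]>130); X,Y=(330,420) if n=="scene" else (190,270)
    m[:,:X]=0;m[:,Y:]=0; m[:170]=0; m[360:]=0
    er=cv2.morphologyEx(m.astype(np.uint8),cv2.MORPH_OPEN,np.ones((3,3)))
    for s,c,p in blobs(er,8): print(n,c,s[4],ray(n,c,.0255)*1000)
E
```

```text
time_s: 11.65
position: [0.4323, -0.149, 0.22]
tcp_rot: [-179.8, -0.0, -86.4]
force: [-0.2, 1.2, -0.3]
finger_gap: 0.998
top [229.05555556 211.84722222] 72 [[602.104238   199.20385162]]
scene [371.39130435 307.05434783] 92 [[602.16697811 200.69782899]]
```

```bash
python3 -m creep '[[-0.09,-0.03,-0.1,0,0,-0.002],[-0.09,-0.03,-0.3,0,0,-0.002],[-0.09,-0.03,-0.43,0,0,-0.002],[-0.09,-0.03,-0.43,0,0,-0.002],[-0.09,-0.03,-0.43,0,0,-0.002]]'
python3 -m creep '[[0,0,0,0,0,0],[0,0,0,0,0,0],[0,0,0,0,0,0],[0,0,0,0,0,0],[0,0,0,0,0,0],[0,0,0,0,0,0],[0,0,0,0,0,0],[0,0,0,0,0,0],[0,0,0,0,0,0]]' -1 80
python3 - <<'E'
from h import *
a,b=grab_frame("scene"),grab_frame("top")
f=lambda i:cv2.resize(i,(400,400),interpolation=cv2.INTER_CUBIC)
cv2.imwrite("pics/w1.png",np.hstack([f(a[150:270,250:370]),f(b[220:340,340:460])])[:,:,::-1])
E
```

```text
time_s: 12.25
position: [0.4228, -0.1523, 0.1762]
tcp_rot: [-180.0, -0.0, -87.2]
force: [-0.2, -0.3, 0.2]
finger_gap: 0.999
time_s: 13.15
position: [0.4227, -0.1524, 0.1764]
tcp_rot: [-180.0, -0.0, -87.2]
force: [-1.5, 0.5, 6.2]
finger_gap: 0.281
```

View pics/w1.png

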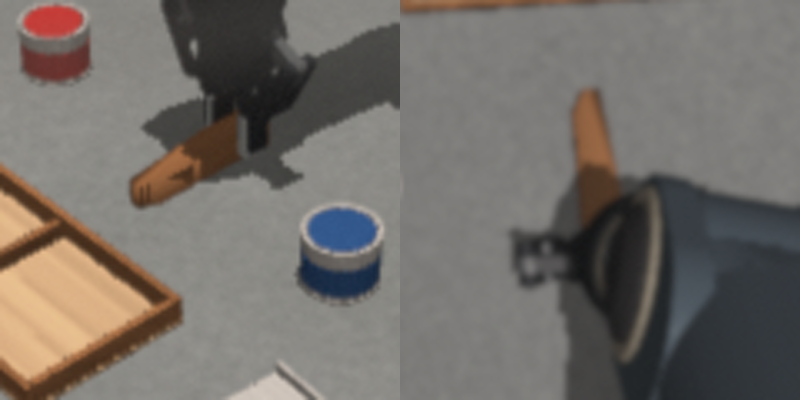

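```bash
python3 -m creep '[[0,0,0.2,0,0,0],[0,0,0.6,0,0,0],[0,0,1,0,0,0],[0,0,1,0,0,0],[0,0,1,0,0,0]]'
python3 -m creep '[[0.2,0.2,0,0,0,0.02],[0.4,0.4,0,0,0,0.04],[0.6,0.6,0,0,0,0.06],[0.737,0.711,0,0,0,0.0778]]'
python3 -m creep '[[0.2,0.2,0,0,0,0.02],[0.4,0.4,0,0,0,0.04],[0.6,0.6,0,0,0,0.06],[0.737,0.711,0,0,0,0.0778]]'
python3 -m creep '[[0.2,0.2,0,0,0,0.02],[0.4,0.4,0,0,0,0.04],[0.6,0.6,0,0,0,0.06],[0.737,0.711,0,0,0,0.0778],[0.737,0.711,0,0,0,0.0778],[0.737,0.711,0,0,0,0.0778]]'
python3 -m creep '[[0,0,-0.3,0,0,0],[0,0,-0.6,0,0,0],[0,0,-0.6,0,0,0],[0,0,-0.6,0,0,0],[0,0,-0.6,0,0,0],[0,0,-0.6,0,0,0]]'
python3 - <<'E'
from h import *
a,b=grab_frame("scene"),grab_frame("top")
f=lambda i:cv2.resize(i,(400,400),interpolation=cv2.INTER_CUBIC)
cv2.imwrite("pics/w2.png",np.hstack([f(a[240:390,270:420]),f(b[130:260,190:320])])[:,:,::-1])
E
```

```text
time_s: 13.75
position: [0.4226, -0.1523, 0.2765]
tcp_rot: [-179.9, -0.0, -87.2]
force: [0.0, 0.8, -0.2]
finger_gap: 0.283
time_s: 14.15
position: [0.4968, -0.0792, 0.274]
tcp_rot: [179.9, 0.1, -58.7]
force: [-0.4, 0.2, -0.1]
finger_gap: 0.282
time_s: 14.55
position: [0.5705, -0.0079, 0.2737]
tcp_rot: [180.0, 0.2, -30.7]
force: [0.1, -0.4, -1.3]
finger_gap: 0.286
time_s: 15.15
position: [0.6429, 0.0606, 0.2735]
tcp_rot: [180.0, 0.2, -3.2]
force: [0.5, -0.2, 0.2]
finger_gap: 0.286
time_s: 15.75
position: [0.6442, 0.061, 0.2175]
tcp_rot: [-180.0, -0.2, -3.2]
force: [0.2, 0.4, -0.6]
finger_gap: 0.281
```

View pics/w2.png

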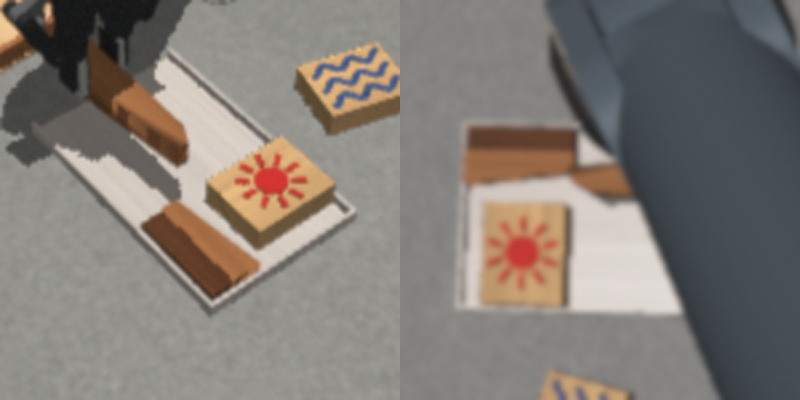

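The wedge is correctly oriented, with its nose just short of the gap. I'll lower it and feed it in.

```bash
python3 -m creep '[[0,0,-0.2,0,0,0],[0,0,-0.34,0,0,0],[0,0,-0.38,0,0,0],[0,0,-0.38,0,0,0],[0,0,-0.38,0,0,0]]'
python3 -m creep '[[0.005,0.1,0,0,0,0],[0.011,0.2,0,0,0,0],[0.017,0.3,0,0,0,0],[0.017,0.3,0,0,0,0],[0.017,0.3,0,0,0,0]]'
python3 -m creep '[[0.003,0.05,0,0,0,0],[0.006,0.1,0,0,0,0],[0.008,0.15,0,0,0,0],[0.008,0.15,0,0,0,0]]'
```

```text
time_s: 16.35
position: [0.6435, 0.061, 0.1784]
tcp_rot: [179.9, 0.1, -3.1]
force: [-1.5, -1.0, 5.3]
finger_gap: 0.28
time_s: 16.85
position: [0.6456, 0.0935, 0.1784]
tcp_rot: [-179.8, -0.1, -3.0]
force: [0.3, 4.2, 5.6]
finger_gap: 0.283
time_s: 17.25
position: [0.6468, 0.1048, 0.1785]
tcp_rot: [179.9, -0.1, -3.2]
force: [-0.6, -2.6, 7.7]
finger_gap: 0.283
```

```bash
python3 -m creep '[[0,0.03,0.01,0,0,0],[0.001,0.06,0.01,0,0,0],[0.001,0.06,0.01,0,0,0],[0.001,0.06,0.01,0,0,0]]'
python3 -m creep '[[0,0.03,0,0,0,0],[0.001,0.06,0,0,0,0],[0.001,0.06,0,0,0,0],[0.001,0.06,0,0,0,0]]'
python3 -m creep '[[0,0.02,0,0,0,0],[0,0.03,0,0,0,0],[0,0.03,0,0,0,0],[0,0.03,0,0,0,0]]'
```

```text
time_s: 17.65
position: [0.6461, 0.1125, 0.1785]
tcp_rot: [-180.0, 0.0, -3.1]
force: [0.1, -0.4, 2.4]
finger_gap: 0.282
time_s: 18.05
position: [0.6461, 0.1188, 0.1785]
tcp_rot: [-179.9, 0.0, -3.1]
force: [0.1, -0.4, 0.6]
finger_gap: 0.284
time_s: 18.45
position: [0.6462, 0.1204, 0.1785]
tcp_rot: [179.9, 0.1, -3.2]
force: [-2.2, -3.5, 0.8]
finger_gap: 0.285
```

```bash
python3 -m creep '[[0,0.02,0,0,0,0],[0,0.03,0,0,0,0],[0,0.03,0,0,0,0],[0,0.03,0,0,0,0]]'
python3 -m creep '[[0,0.02,0,0,0,0],[0,0.02,0,0,0,0],[0,0.02,0,0,0,0]]' - 100
```

```text
time_s: 18.85
position: [0.6463, 0.1217, 0.1785]
tcp_rot: [179.8, 0.1, -3.2]
force: [-1.4, -7.2, 2.1]
finger_gap: 0.285
time_s: 19.15
position: [0.6465, 0.1224, 0.1786]
tcp_rot: [179.6, 0.1, -3.2]
force: [-3.1, -9.8, 4.4]
finger_gap: 0.274
```

```bash
python3 -m creep '[[0,0.02,0,0,0,0],[0,0.03,0,0,0,0],[0,0.03,0,0,0,0],[0,0.03,0,0,0,0]]'
python3 -m creep '[[0,0.02,0,0,0,0],[0,0.03,0,0,0,0],[0,0.03,0,0,0,0],[0,0.03,0,0,0,0]]'
```

```text
time_s: 19.55
position: [0.6466, 0.1231, 0.1785]
tcp_rot: [179.4, 0.1, -3.3]
force: [-3.4, -14.6, 7.1]
finger_gap: 0.28
time_s: 19.95
position: [0.6468, 0.1238, 0.1786]
tcp_rot: [179.2, 0.2, -3.3]
force: [-4.8, -18.4, 9.4]
finger_gap: 0.279
```

```bash
python3 -m creep '[[0,0.02,0,0,0,0],[0,0.04,0,0,0,0],[0,0.04,0,0,0,0],[0,0.04,0,0,0,0]]'
python3 -m creep '[[0,0,0,0,0,0],[0,0,0,0,0,0],[0,0,0,0,0,0],[0,0,0,0,0,0],[0,0,0,0,0,0],[0,0,0,0,0,0]]' 0
python3 -m creep '[[0,-0.02,0.2,0,0,0],[0,-0.02,0.6,0,0,0],[0,-0.02,1,0,0,0],[0,-0.02,1,0,0,0]]'
python3 -m creep '[[-0.4,0.1,0,0,0,0],[-0.85,0.2,0,0,0,0],[-0.85,0.2,0,0,0,0],[-0.85,0.2,0,0,0,0]]' 1
python3 -m creep '[[-0.4,0.1,0,0,0,0],[-0.8,0.2,0,0,0,0],[-0.8,0.2,0,0,0,0],[-0.8,0.2,0,0,0,0]]'
python3 - <<'E'
from h import *
a,b=grab_frame("scene"),grab_frame("top")
f=lambda i:cv2.resize(i,(400,400),interpolation=cv2.INTER_CUBIC)
cv2.imwrite("pics/w3.png",np.hstack([f(a[240:390,270:420]),f(b[130:260,190:320])])[:,:,::-1])
E
```

```text
time_s: 20.35
position: [0.647, 0.1248, 0.1786]
tcp_rot: [178.9, 0.2, -3.4]
force: [-4.2, -24.7, 12.1]
finger_gap: 0.279
time_s: 20.95
position: [0.6463, 0.1366, 0.1786]
tcp_rot: [-180.0, -0.0, -3.1]
force: [-0.3, -0.1, 1.3]
finger_gap: 0.499
time_s: 21.35
position: [0.6483, 0.1353, 0.2852]
tcp_rot: [-179.8, -0.6, -3.1]
force: [0.8, 0.1, 0.3]
finger_gap: 0.499
time_s: 21.75
position: [0.5605, 0.1545, 0.2786]
tcp_rot: [180.0, 0.0, -3.0]
force: [-0.1, -0.2, -0.5]
finger_gap: 1.003
time_s: 22.15
position: [0.4822, 0.1741, 0.279]
tcp_rot: [-180.0, -0.1, -3.1]
force: [-0.5, 0.7, 0.7]
finger_gap: 1.004
```

View pics/w3.png

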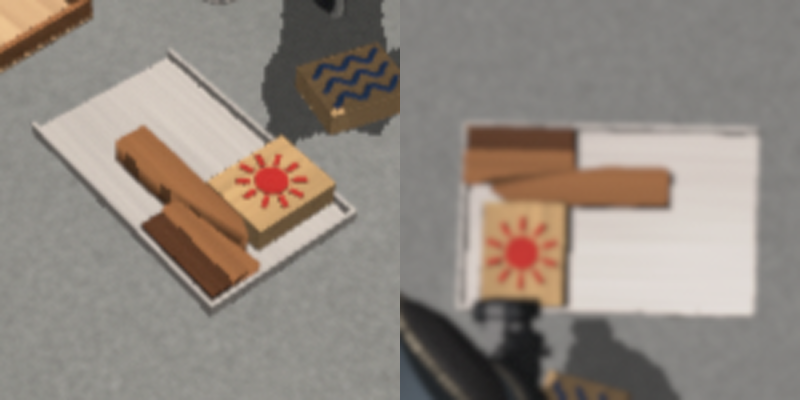

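The wedge is jammed flat between the cut and the stick, and held after release. Next is the wave cut.

```bash
python3 -m creep '[[0,-0.08,0,0,0,0.1],[0,-0.08,0,0,0,0.15],[0,-0.08,0,0,0,0.2072],[0,-0.08,0,0,0,0.2072],[0,-0.08,0,0,0,0.2072],[0,-0.08,0,0,0,0.2072],[0,-0.08,0,0,0,0.2072],[0,-0.08,0,0,0,0.2072],[0,-0.08,0,0,0,0.2072],[0,-0.08,0,0,0,0.2072],[0,-0.08,-0.2,0,0,0.2072],[0,-0.08,-0.2,0,0,0.2072],[0,-0.08,-0.2,0,0,0.2072]]'
python3 - <<'E'
from h import *
w=ray("top",(278.1,191),.022)*1000; print("butt end",w)
p=bot.get_obs(); print(p["position"],p["q"].round(0))
E
python3 -m creep '[[0,0,-0.4,0,0,0],[0,0,-0.7,0,0,0],[0,0,-0.82,0,0,0],[0,0,-0.82,0,0,0],[0,0,-0.82,0,0,0],[0,0,-0.82,0,0,0]]'
python3 - <<'E'
from h import *
im=grab_frame("scene"); 
cv2.imwrite("pics/wave.png",cv2.resize(im[190:340,320:500],None,fx=3,fy=3,interpolation=cv2.INTER_CUBIC)[:,:,::-1])
E
```

```text
time_s: 23.55
position: [0.4819, 0.1659, 0.2587]
tcp_rot: [-180.0, -0.0, 71.3]
force: [-0.3, -0.2, -0.3]
finger_gap: 0.999
butt end [[643.33979     97.35054762]]
[0.48194442 0.16585683 0.25867683] [ 10.  29. -43. 116.  27.  45.  22.]
time_s: 24.15
position: [0.4821, 0.1665, 0.1783]
tcp_rot: [179.9, -0.1, 71.4]
force: [-0.2, 0.0, 0.4]
finger_gap: 1.003
```

View pics/wave.png

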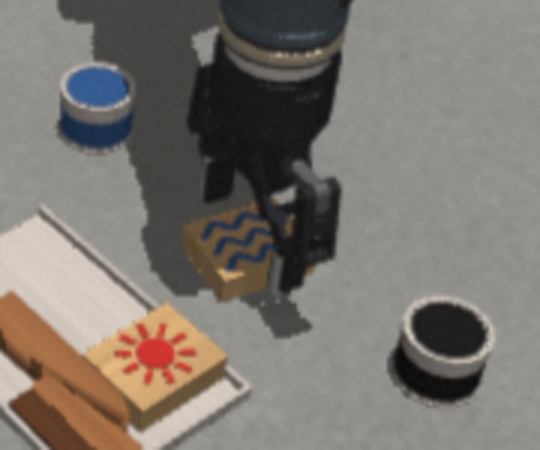

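```bash
python3 -m creep '[[0,0,0,0,0,0],[0,0,0,0,0,0],[0,0,0,0,0,0],[0,0,0,0,0,0],[0,0,0,0,0,0],[0,0,0,0,0,0],[0,0,0.1,0,0,0],[0,0,0.5,0,0,0],[0,0,1,0,0,0],[0,0,1,0,0,0],[0,0,1,0,0,0]]' -1 60
python3 -m creep '[[0.25,-0.42,0,0,0,0.0193],[0.515,-0.84,0,0,0,0.0193],[0.515,-0.84,0,0,0,0.0193]]'
python3 -m creep '[[0.25,-0.42,0,0,0,0.0193],[0.515,-0.84,0,0,0,0.0193],[0.515,-0.84,0,0,0,0.0193]]'
python3 -m creep '[[0.25,-0.42,0,0,0,0.0193],[0.515,-0.84,0,0,0,0.0193],[0.515,-0.84,0,0,0,0.0193],[0.515,-0.84,0,0,0,0.0193],[0.515,-0.84,0,0,0,0.0193]]'
python3 -m creep '[[0,0,-0.3,0,0,0],[0,0,-0.6,0,0,0],[0,0,-0.6,0,0,0],[0,0,-0.6,0,0,0],[0,0,-0.6,0,0,0]]'
python3 - <<'E'
from h import *
a,b=grab_frame("scene"),grab_frame("top")
f=lambda i:cv2.resize(i,(400,400),interpolation=cv2.INTER_CUBIC)
cv2.imwrite("pics/wv2.png",np.hstack([f(a[170:300,190:320]),f(b[130:260,320:450])])[:,:,::-1])
E
```

```text
time_s: 25.3
position: [0.4815, 0.1659, 0.2781]
tcp_rot: [179.9, -0.1, 71.4]
force: [-0.4, -0.1, -1.2]
finger_gap: 0.639
time_s: 25.6
position: [0.5357, 0.0744, 0.2745]
tcp_rot: [-179.9, 0.3, 77.7]
force: [-0.2, 0.2, -0.8]
finger_gap: 0.643
time_s: 25.9
position: [0.5868, -0.0102, 0.2742]
tcp_rot: [-179.9, 0.2, 84.6]
force: [0.1, -0.0, 0.2]
finger_gap: 0.638
time_s: 26.4
position: [0.635, -0.0845, 0.2756]
tcp_rot: [-179.8, -0.1, 92.4]
force: [0.1, -0.0, -2.0]
finger_gap: 0.636
time_s: 26.9
position: [0.6364, -0.0849, 0.2185]
tcp_rot: [179.9, -0.0, 92.4]
force: [0.0, 0.7, -0.8]
finger_gap: 0.639
```

View pics/wv2.png

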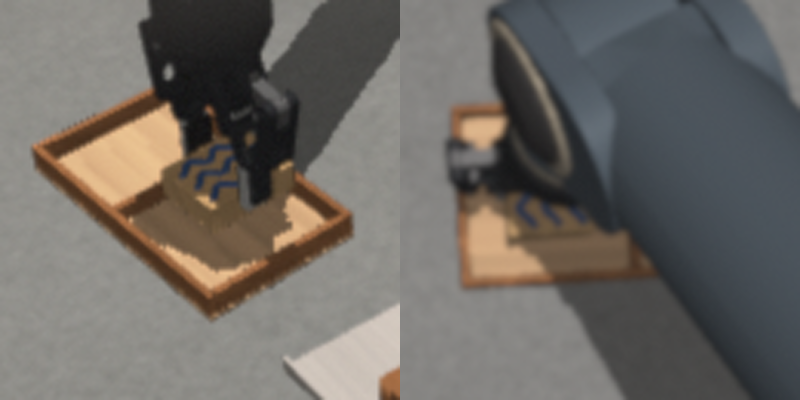

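The cut is over the large compartment with clearance on both sides. I'll lower and release it.

```bash
python3 -m creep '[[0,0,-0.2,0,0,0],[0,0,-0.32,0,0,0],[0,0,-0.36,0,0,0],[0,0,-0.37,0,0,0],[0,0,-0.37,0,0,0]]'
python3 -m creep '[[0,0,0,0,0,0],[0,0,0,0,0,0],[0,0,0,0,0,0],[0,0,0.2,0,0,0],[0,0,0.6,0,0,0],[0,0,1,0,0,0],[0,0,1,0,0,0]]' 0.5
python3 -m creep '[[-0.4,0.2,0,0,0,0],[-0.85,0.45,0,0,0,0],[-0.85,0.45,0,0,0,0]]' 1
python3 -m creep '[[-0.4,0.2,0,0,0,0],[-0.85,0.45,0,0,0,0],[-0.85,0.45,0,0,0,0],[-0.85,0.45,0,0,0,0],[-0.85,0.45,0,0,0,0]]'
python3 - <<'E'
from h import *
b=grab_frame("top");h=cv2.cvtColor(b,cv2.COLOR_RGB2HSV).astype(int)
m=(h[...,0]>100)&(h[...,0]<130)&(h[...,1]>60)
for s,c,p in blobs(m,10):
    if 330<c[0]<450 and c[1]<230: print("wave stroke",c,(ray("top",c,.0275)*1000).round(1),s[4])
hh=(h[...,2]>150)&(h[...,1]<40)
hsv=h; wood=(h[...,0]>4)&(h[...,0]<25)&(h[...,1]>70)
roi=np.zeros(wood.shape,bool); roi[165:210,205:300]=1
# wedge right (foot) end: columns of wood in wedge rows
for r in range(186,197): 
    c=np.where((wood&roi)[r])[0]; print(r,c.max() if len(c) else None, b[r,272:282].sum(1).tolist())
E
```

```text
time_s: 27.5
position: [0.6356, -0.086, 0.1818]
tcp_rot: [-179.9, 0.1, 92.3]
force: [-6.1, -2.0, 10.8]
finger_gap: 0.637
time_s: 28.2
position: [0.6381, -0.0848, 0.2873]
tcp_rot: [179.3, 0.0, 92.3]
force: [0.6, -0.0, 1.1]
finger_gap: 0.749
time_s: 28.5
position: [0.5449, -0.037, 0.2794]
tcp_rot: [-179.6, 0.0, 92.7]
force: [0.2, -0.7, 0.7]
finger_gap: 1.004
time_s: 29.0
position: [0.4672, 0.0036, 0.2805]
tcp_rot: [179.9, 0.0, 92.2]
force: [0.3, -0.1, 0.4]
finger_gap: 1.001
186 276 [324, 322, 324, 324, 335, 368, 438, 520, 566, 579]
187 277 [321, 321, 318, 319, 309, 309, 380, 490, 558, 579]
188 277 [323, 323, 320, 319, 305, 290, 359, 481, 554, 577]
189 277 [322, 320, 323, 320, 305, 303, 383, 494, 560, 581]
190 277 [317, 317, 317, 318, 309, 338, 431, 530, 574, 586]
191 276 [315, 316, 316, 314, 312, 361, 470, 557, 586, 592]
192 276 [314, 312, 314, 311, 312, 367, 484, 565, 591, 595]
193 276 [312, 308, 311, 308, 308, 364, 484, 564, 590, 592]
194 276 [309, 309, 310, 303, 302, 361, 481, 565, 589, 592]
195 276 [295, 292, 292, 285, 280, 352, 481, 565, 591, 595]
196 276 [270, 272, 270, 266, 269, 352, 487, 571, 595, 601]
```

```bash
python3 -m creep '[[0,0,-0.4,0,0,0],[0,0,-0.8,0,0,0],[0,0,-0.95,0,0,0],[0,0,-0.95,0,0,0],[0,0,-0.95,0,0,0]]'
python3 -m creep '[[0,0,0,0,0,0],[0,0,0,0,0,0],[0,0,0,0,0,0],[0,0,0,0,0,0],[0,0,0,0,0,0],[0,0,0,0,0,0],[0,0,0.1,0,0,0],[0,0,0.5,0,0,0],[0,0,1,0,0,0],[0,0,1,0,0,0],[0,0,1,0,0,0]]' -1 60
python3 -m creep '[[0.2,-0.25,0,0,0,-0.022],[0.4,-0.5,0,0,0,-0.045],[0.6,-0.75,0,0,0,-0.067],[0.867,-0.969,0,0,0,-0.09],[0.867,-0.969,0,0,0,-0.1249],[0.867,-0.969,0,0,0,-0.1249]]'
python3 -m creep '[[0.2,-0.25,0,0,0,-0.022],[0.4,-0.5,0,0,0,-0.045],[0.6,-0.75,0,0,0,-0.067],[0.867,-0.969,0,0,0,-0.09],[0.867,-0.969,0,0,0,-0.1249],[0.867,-0.969,0,0,0,-0.1249],[0.867,-0.969,0,0,0,-0.1249],[0.867,-0.969,0,0,0,-0.1249]]'
python3 -m creep '[[0,0,-0.3,0,0,0],[0,0,-0.6,0,0,0],[0,0,-0.6,0,0,0],[0,0,-0.6,0,0,0],[0,0,-0.6,0,0,0]]'
python3 - <<'E'
from h import *
a,b=grab_frame("scene"),grab_frame("top")
f=lambda i:cv2.resize(i,(400,400),interpolation=cv2.INTER_CUBIC)
cv2.imwrite("pics/bl.png",np.hstack([f(a[170:300,190:320]),f(b[130:260,320:450])])[:,:,::-1])
E
```

```text
time_s: 29.55
position: [0.467, 0.004, 0.1849]
tcp_rot: [180.0, -0.0, 92.3]
force: [-0.0, 0.6, -0.2]
finger_gap: 0.999
time_s: 30.65
position: [0.4658, 0.0037, 0.286]
tcp_rot: [179.9, 0.1, 92.3]
force: [-1.0, -1.1, -3.4]
finger_gap: 0.609
time_s: 31.25
position: [0.5523, -0.0939, 0.2826]
tcp_rot: [-179.8, 0.1, 47.0]
force: [-0.4, 0.6, -2.6]
finger_gap: 0.616
time_s: 32.05
position: [0.6387, -0.1894, 0.2831]
tcp_rot: [-180.0, 0.2, 2.5]
force: [-0.4, -0.5, -2.3]
finger_gap: 0.615
time_s: 32.55
position: [0.64, -0.1897, 0.2263]
tcp_rot: [180.0, -0.2, 2.4]
force: [0.2, -0.7, -2.0]
finger_gap: 0.613
```

View pics/bl.png

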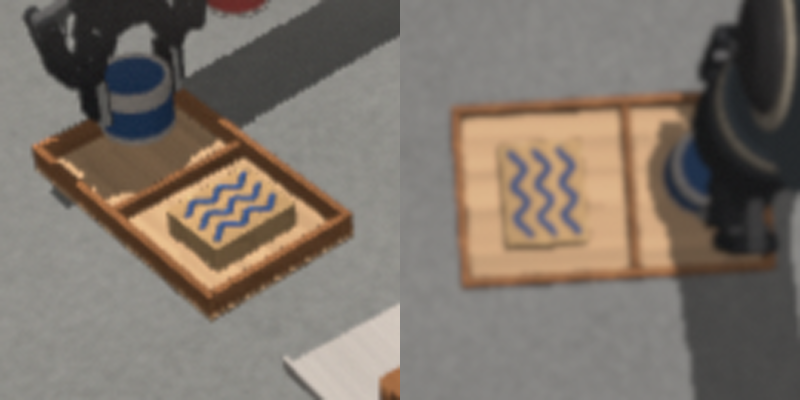

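The wave cut is flat in the large compartment and the blue tin is over the small one. I'll set it down, then go to push the wedge butt with shut fingers as a safety check.

```bash
python3 -m creep '[[0,0,-0.2,0,0,0],[0,0,-0.32,0,0,0],[0,0,-0.36,0,0,0],[0,0,-0.38,0,0,0],[0,0,-0.38,0,0,0]]'
python3 -m creep '[[0,0,0,0,0,0],[0,0,0,0,0,0],[0,0,0,0,0,0],[0,0,0,0,0,0],[0,0,0.2,0,0,0],[0,0,0.6,0,0,0],[0,0,1,0,0,0],[0,0,1,0,0,0]]' 0.55
python3 -m creep '[[0,0.5,0,0,0,-0.015],[0.01,1,0,0,0,-0.015],[0.01,1,0,0,0,-0.015]]' -1
python3 -m creep '[[0,0.5,0,0,0,0],[0.02,1,0,0,0,0],[0.02,1,0,0,0,0]]'
python3 -m creep '[[0.02,0.45,0,0,0,0],[0.02,0.45,0,0,0,0],[0.02,0.45,0,0,0,0],[0.02,0.45,0,0,0,0]]'
```

```text
time_s: 33.15
position: [0.6391, -0.1896, 0.1902]
tcp_rot: [179.9, 0.1, 2.4]
force: [-8.9, 1.9, 16.1]
finger_gap: 0.613
time_s: 33.95
position: [0.6415, -0.1897, 0.293]
tcp_rot: [179.8, -0.6, 2.4]
force: [1.6, -0.6, 0.8]
finger_gap: 0.777
time_s: 34.25
position: [0.6403, -0.0798, 0.2869]
tcp_rot: [-179.6, -0.0, -2.3]
force: [-0.5, 0.9, -0.1]
finger_gap: 0.271
time_s: 34.55
position: [0.6416, 0.0202, 0.2869]
tcp_rot: [-179.6, 0.0, -2.3]
force: [0.7, 0.8, -0.3]
finger_gap: -0.002
time_s: 34.95
position: [0.6443, 0.0542, 0.2862]
tcp_rot: [180.0, 0.0, -3.1]
force: [-0.2, -0.8, -0.9]
finger_gap: 0.003
```

```bash
python3 -m creep '[[0.01,0,-0.4,0,0,0],[0.01,0,-0.8,0,0,0],[0.01,0,-1,0,0,0],[0.01,0,-1,0,0,0]]'
python3 -m creep '[[0,0.15,-0.05,0,0,0],[0.01,0.28,-0.05,0,0,0],[0.01,0.32,-0.05,0,0,0],[0.01,0.32,-0.05,0,0,0],[0.01,0.32,-0.05,0,0,0]]'
python3 -m creep '[[0,0.02,0,0,0,0],[0,0.04,0,0,0,0],[0,0.04,0,0,0,0],[0,0.04,0,0,0,0]]'
python3 -m creep '[[0,0.02,0,0,0,0],[0,0.04,0,0,0,0],[0,0.04,0,0,0,0],[0,0.04,0,0,0,0]]'
```

```text
time_s: 35.35
position: [0.6439, 0.053, 0.183]
tcp_rot: [179.9, 0.4, -3.1]
force: [-0.8, 0.4, -0.2]
finger_gap: -0.001
time_s: 35.85
position: [0.6465, 0.0878, 0.1826]
tcp_rot: [-180.0, -0.1, -3.0]
force: [0.0, 0.1, -0.5]
finger_gap: -0.001
time_s: 36.25
position: [0.6464, 0.0899, 0.1817]
tcp_rot: [179.9, 0.0, -3.1]
force: [0.0, -4.7, 0.2]
finger_gap: -0.003
time_s: 36.65
position: [0.6466, 0.0909, 0.1817]
tcp_rot: [179.6, 0.1, -3.2]
force: [-0.5, -9.9, 4.1]
finger_gap: 0.002
```

```bash
python3 -m creep '[[0,0.03,0,0,0,0],[0,0.06,0,0,0,0],[0,0.06,0,0,0,0],[0,0.06,0,0,0,0]]'
python3 -m creep '[[0,0.03,0,0,0,0],[0,0.05,0,0,0,0],[0,0.05,0,0,0,0],[0,0.05,0,0,0,0]]'
python3 -m creep '[[0,0.02,0,0,0,0],[0,0.03,0,0,0,0],[0,0.03,0,0,0,0],[0,0.03,0,0,0,0]]'
```

```text
time_s: 37.05
position: [0.6469, 0.0923, 0.1818]
tcp_rot: [179.2, 0.1, -3.4]
force: [-1.7, -19.1, 7.7]
finger_gap: 0.002
time_s: 37.45
position: [0.6472, 0.0935, 0.1818]
tcp_rot: [178.8, 0.2, -3.5]
force: [-3.4, -25.9, 10.6]
finger_gap: 0.001
time_s: 37.85
position: [0.6473, 0.0941, 0.1817]
tcp_rot: [178.6, 0.2, -3.6]
force: [-4.3, -28.5, 13.1]
finger_gap: -0.001
```

```bash
python3 -m creep '[[0,-0.3,0,0,0,0],[0,-0.6,0,0,0,0],[0,-0.6,0.3,0,0,0],[0,-0.6,0.7,0,0,0],[0,-0.6,1,0,0,0],[0,-0.6,1,0,0,0]]'
python3 -m creep '[[-0.23,-0.46,0,0,0,-0.022],[-0.46,-0.92,0,0,0,-0.044],[-0.46,-0.92,0,0,0,-0.0625]]' 1
python3 -m creep '[[-0.23,-0.46,0,0,0,-0.022],[-0.46,-0.92,0,0,0,-0.044],[-0.46,-0.92,0,0,0,-0.0625]]'
python3 -m creep '[[-0.23,-0.46,0,0,0,-0.022],[-0.46,-0.92,0,0,0,-0.044],[-0.46,-0.92,0,0,0,-0.0625]]'
python3 -m creep '[[-0.23,-0.46,0,0,0,-0.022],[-0.46,-0.92,0,0,0,-0.044],[-0.46,-0.92,0,0,0,-0.0625],[-0.46,-0.92,0,0,0,-0.0625],[-0.46,-0.92,0,0,0,-0.0625],[-0.46,-0.92,0,0,0,-0.0625]]'
```

```text
time_s: 38.45
position: [0.6478, 0.0511, 0.287]
tcp_rot: [-179.8, -0.6, -3.0]
force: [0.3, -0.1, -0.2]
finger_gap: -0.001
time_s: 38.75
position: [0.5975, -0.0496, 0.2802]
tcp_rot: [179.7, 0.1, -26.4]
force: [0.5, -0.2, 0.4]
finger_gap: 0.507
time_s: 39.05
position: [0.551, -0.1413, 0.2804]
tcp_rot: [179.7, 0.0, -48.9]
force: [0.0, 0.4, -0.1]
finger_gap: 0.991
time_s: 39.35
position: [0.5047, -0.2329, 0.2807]
tcp_rot: [179.8, -0.1, -71.4]
force: [0.6, -0.7, 0.0]
finger_gap: 1.002
time_s: 39.95
position: [0.4633, -0.3169, 0.2814]
tcp_rot: [-180.0, 0.1, -92.7]
force: [-0.2, 1.2, -0.4]
finger_gap: 1.001
```

```bash
python3 -m creep '[[-0.02,-0.03,-0.4,0,0,0],[-0.02,-0.03,-0.8,0,0,0],[-0.02,-0.03,-0.96,0,0,0],[-0.02,-0.03,-0.96,0,0,0],[-0.02,-0.03,-0.96,0,0,0]]'
python3 -m creep '[[0,0,0,0,0,0],[0,0,0,0,0,0],[0,0,0,0,0,0],[0,0,0,0,0,0],[0,0,0,0,0,0],[0,0,0,0,0,0],[0,0,0.1,0,0,0],[0,0,0.5,0,0,0],[0,0,1,0,0,0],[0,0,1,0,0,0],[0,0,1,0,0,0]]' -1 60
python3 -m creep '[[0.13,0.4,0,0,0,0],[0.269,0.809,0,0,0,0]]'
python3 -m creep '[[0.13,0.4,0,0,0,0],[0.269,0.809,0,0,0,0]]'
python3 -m creep '[[0.13,0.4,0,0,0,0],[0.269,0.809,0,0,0,0]]'
python3 -m creep '[[0.13,0.4,0,0,0,0],[0.269,0.809,0,0,0,0]]'
python3 -m creep '[[0.13,0.4,0,0,0,0],[0.269,0.809,0,0,0,0],[0.269,0.809,0,0,0,0],[0.269,0.809,0,0,0,0],[0.269,0.809,0,0,0,0],[0.269,0.809,-0.4,0,0,0],[0.269,0.809,-0.5,0,0,0],[0.269,0.809,-0.5,0,0,0],[0.269,0.809,-0.5,0,0,0],[0.269,0.809,-0.5,0,0,0]]'
python3 - <<'E'
from h import *
a,b=grab_frame("scene"),grab_frame("top")
f=lambda i:cv2.resize(i,(400,400),interpolation=cv2.INTER_CUBIC)
cv2.imwrite("pics/rd.png",np.hstack([f(a[240:390,270:420]),f(b[130:260,190:320])])[:,:,::-1])
E
```

```text
time_s: 40.45
position: [0.4611, -0.321, 0.186]
tcp_rot: [-180.0, 0.0, -92.9]
force: [-0.3, -0.6, -0.3]
finger_gap: 0.997
time_s: 41.55
position: [0.4603, -0.3218, 0.2876]
tcp_rot: [-179.8, -0.1, -93.0]
force: [-0.6, 0.7, -1.7]
finger_gap: 0.616
time_s: 41.75
position: [0.486, -0.241, 0.2845]
tcp_rot: [179.8, 0.0, -93.3]
force: [1.0, 0.2, -1.4]
finger_gap: 0.609
time_s: 41.95
position: [0.5134, -0.1584, 0.2842]
tcp_rot: [179.8, 0.0, -93.1]
force: [0.4, 0.4, -1.6]
finger_gap: 0.609
time_s: 42.15
position: [0.5403, -0.0774, 0.2842]
tcp_rot: [179.8, -0.0, -93.0]
force: [0.5, -0.5, -1.5]
finger_gap: 0.612
time_s: 42.35
position: [0.5672, 0.0033, 0.2841]
tcp_rot: [179.8, -0.0, -93.0]
force: [0.6, -0.6, -1.6]
finger_gap: 0.613
time_s: 43.35
position: [0.5954, 0.0825, 0.2371]
tcp_rot: [-179.9, 0.0, -93.1]
force: [0.7, 0.4, -0.7]
finger_gap: 0.611
```

View pics/rd.png

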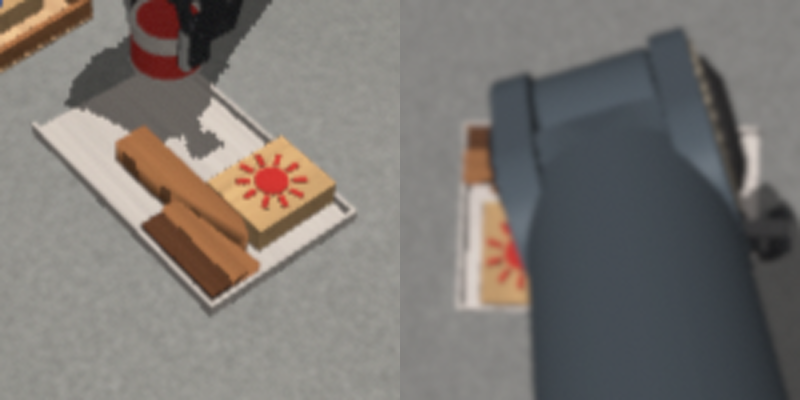

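```bash
python3 -m creep '[[0,0,-0.3,0,0,0],[0,0,-0.44,0,0,0],[0,0,-0.48,0,0,0],[0,0,-0.49,0,0,0],[0,0,-0.49,0,0,0]]'
python3 -m creep '[[0,0,0,0,0,0],[0,0,0,0,0,0],[0,0,0,0,0,0],[0,0,0,0,0,0],[0,0,0.2,0,0,0],[0,0,0.6,0,0,0],[0,0,1,0,0,0],[0,0,1,0,0,0]]' 0.55
python3 -m creep '[[-0.2,-0.4,0,0,0,0],[-0.4,-0.9,0.2,0,0,0],[-0.4,-0.9,0.2,0,0,0]]'
python3 -m creep '[[-0.2,-0.4,0,0,0,0],[-0.4,-0.9,0,0,0,0],[-0.4,-0.9,0,0,0,0]]'
python3 -m creep '[[-0.2,-0.4,0,0,0,0],[-0.4,-0.9,0,0,0,0],[-0.4,-0.9,0,0,0,0]]'
python3 -m creep '[[0,-0.4,0,0,0,0],[0,-0.9,0,0,0,0],[0,-0.9,0,0,0,0]]'
python3 -m creep '[[0,-0.4,0,0,0,0],[0,-0.9,0,0,0,0],[0,-0.9,0,0,0,0],[0,-0.9,0,0,0,0],[0,-0.9,0,0,0,0]]'
python3 - <<'E'
from h import *
a,b=grab_frame("scene"),grab_frame("top")
f=lambda i:cv2.resize(i,(400,400),interpolation=cv2.INTER_CUBIC)
cv2.imwrite("pics/fin.png",np.vstack([cv2.resize(a[150:380,180:480],(520,398)),cv2.resize(b[150:250,195:455],(520,200),interpolation=cv2.INTER_CUBIC)])[:,:,::-1])
g=np.array([.6266,.144]);ga=np.radians(-3.2);t=np.array([.6382,-.132]);ta=np.radians(2.3)
def loc(p,o,an):
    c,s=np.cos(an),np.sin(an); return (np.array([[c,s],[-s,c]])@(p-o)*1000).round(1)
for n in("top","scene"):
    h=cv2.cvtColor(grab_frame(n),cv2.COLOR_RGB2HSV).astype(int);H,S,V=h[...,0],h[...,1],h[...,2]
    for nm,m in(("red",((H<5)|(H>172))&(S>130)),("blue",(H>100)&(H<130)&(S>110)),("black",V<45)):
        for s,c,p in blobs(cv2.morphologyEx(m.astype(np.uint8),cv2.MORPH_OPEN,np.ones((2,2))),25):
            if not((n=="top" and 110<c[0]<460 and 150<c[1]<320) or (n=="scene" and 190<c[0]<490 and 170<c[1]<390)): continue
            P=ray(n,c,.0255)[0];Q=ray(n,c,.045)[0]; print(n,nm,c.round(0),s[4],"z25",(P*1000).round(0),"gal",loc(P,g,ga),"| z45",(Q*1000).round(0),"gal",loc(Q,g,ga),"tray",loc(Q,t,ta))
E
```

```text
time_s: 43.95
position: [0.5942, 0.0828, 0.1884]
tcp_rot: [179.9, -0.1, -93.0]
force: [-7.1, -0.3, 10.0]
finger_gap: 0.61
time_s: 44.75
position: [0.5969, 0.0832, 0.2924]
tcp_rot: [-179.4, 0.2, -93.0]
force: [0.5, 0.1, 1.0]
finger_gap: 0.775
time_s: 45.05
position: [0.5533, -0.0132, 0.3074]
tcp_rot: [180.0, -0.2, -93.5]
force: [1.1, -1.0, 0.3]
finger_gap: 0.775
time_s: 45.35
position: [0.5123, -0.1035, 0.3062]
tcp_rot: [179.9, -0.2, -93.6]
force: [0.1, -0.4, 0.1]
finger_gap: 0.771
time_s: 45.65
position: [0.4722, -0.193, 0.3063]
tcp_rot: [179.9, -0.2, -93.6]
force: [-0.2, -0.2, -0.6]
finger_gap: 0.772
time_s: 45.95
position: [0.4739, -0.2837, 0.3067]
tcp_rot: [-179.9, -0.3, -93.6]
force: [-0.1, -0.3, 0.3]
finger_gap: 0.775
time_s: 46.45
position: [0.4755, -0.3655, 0.3061]
tcp_rot: [180.0, 0.1, -92.9]
force: [0.1, 1.0, -0.9]
finger_gap: 0.773
top red [286. 214.] 324 z25 [594.  83.] gal [-29.4 -63. ] | z45 [591.  81.] gal [-31.8 -64.9] tray [-38.4 214.7]
top red [230. 213.] 74 z25 [600. 197.] gal [-29.3  51.6] | z45 [598. 193.] gal [-31.6  47.2] tray [-27.5 326.3]
top blue [419. 188.] 
[... 706 characters left out ...]
] 91 z25 [602. 204.] gal [-27.4  58.3] | z45 [616. 215.] gal [-15.  70.] tray [ -8.7 347.4]
scene blue [236. 208.] 171 z25 [ 627. -206.] gal [  20.  -349.1] | z45 [ 639. -183.] gal [  31.  -325.9] tray [ -0.9 -51.2]
scene blue [238. 223.] 141 z25 [ 653. -159.] gal [  43.7 -300.7] | z45 [ 665. -137.] gal [  54.2 -278.9] tray [26.7 -6.6]
scene black [470. 301.] 292 z25 [453. 308.] gal [-182.9  153.6] | z45 [470. 316.] gal [-166.1  162.8] tray [-150.3  454.2]
scene black [464. 317.] 218 z25 [493. 326.] gal [-143.5  173.8] | z45 [509. 333.] gal [-127.9  182.4] tray [-110.3  470.1]
scene black [457. 368.] 193 z25 [589. 383.] gal [-50.6 236.8] | z45 [603. 389.] gal [-37.5 243.6] tray [-14.5 522.3]
```

View pics/fin.png

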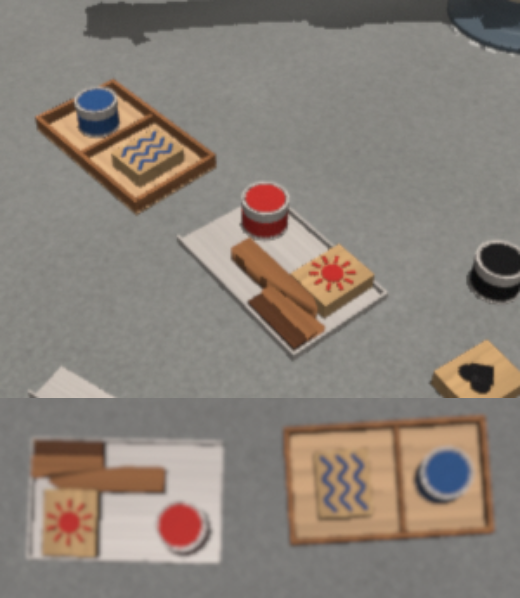

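The picture shows all five pieces in place. A last numerical check on the cut and wedge, using the same masks as before:

Run:
```python
from h import *
for n in("top","scene"):
    im=grab_frame(n);h=cv2.cvtColor(im,cv2.COLOR_RGB2HSV).astype(int)
    m=((h[...,0]<5)|(h[...,0]>172))&(h[...,1]>130); X,Y=(350,420) if n=="scene" else (190,265)
    m[:,:X]=0;m[:,Y:]=0; m[:170]=0; m[360:]=0
    er=cv2.morphologyEx(m.astype(np.uint8),cv2.MORPH_OPEN,np.ones((3,3)))
    for s,c,p in blobs(er,8): print(n,c,s[4],ray(n,c,.0255)*1000)
    if n=="top":
        g=im.astype(int).sum(2)
        for r in(188,191,193):
            c=next(c for c in range(270,290) if g[r,c]>450); e=c-(g[r,c]-450)/(g[r,c]-g[r,c-1]); print("wedge butt",r,round(e,2),(ray("top",(e,r),.002)*1000).round(1))
        wood=((h[...,0]>4)&(h[...,0]<25)&(h[...,1]>70)|m).astype(np.uint8)
        # right (foot) edge of cut and its robot-side edge
        ys=[(max(np.where(wood[r,215:262])[0])+215,r) for r in range(200,225)]; v=cv2.fitLine(np.float32(ray("top",ys,.024)),cv2.DIST_HUBER,0,.01,.01).ravel(); print("cut foot edge dir",np.degrees(np.arctan2(v[1],v[0])).round(1),(v[2:]*1000).round(1))
```

```text
top [229.05555556 211.84722222] 72 [[602.104238   199.20385162]]
wedge butt 188 277.98 [[653.4  99.5]]
wedge butt 191 277.78 [[647.  100.1]]
wedge butt 193 277.83 [[642.7 100.1]]
cut foot edge dir -4.1 [597.4 170.1]
scene [371.42857143 307.0989011 ] 91 [[602.19082016 200.81741509]]
```

```bash
python3 -m creep '[[0,0,0,0,0,0],[0,0,0,0,0,0],[0,0,0,0,0,0],[0,0,0,0,0,0],[0,0,0,0,0,0]]' && python3 -c "
from workcell import ticket; print(ticket.sign_off())"
```

```text
time_s: 47.25
position: [0.4748, -0.3673, 0.3067]
tcp_rot: [-180.0, -0.0, -93.0]
force: [0.1, -0.4, -0.7]
finger_gap: 0.775
the job is handed in; nothing more can be done
None
```

Both kits are made up and the job was handed in at about 47 s of the 131 s allowed; no verdict was reported.

**Galley**
- The sun cut sits flat on the −x rim at about galley y 54 mm. Both cameras show it unmoved since it was placed. Its foot edge is about 1° off square.
- The wedge was driven in to about 25 N in the grip, then pushed on its butt with shut fingers to about 28 N. The second push did not move it.
- The top view puts the wedge origin at galley y of about 16–17 mm, roughly 3 mm short of the nominal 20 and well inside the allowed 8–40.
- I could not measure the contact force between wedge and cut directly. That it presses is inferred from the two pushes and from it staying put after release.
- The red tin stands at about galley (−30, −60).

**Tray**
- The wave cut lies flat in the large compartment, and the blue tin stands at about tray (−2, −55) in the small one.

**Left alone**
- The heart cut and the black tin still measure where they were at the start.

**Camera disagreement:** The scene camera read about 7–8 mm higher in y than the top camera for the red tin, the blue tin and the tray. I relied on the top view; both readings for the tins are inside the limits.

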